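# Turn the seasoning carousel to the red jar

### The job

At the bun-making station, bring the red-lidded jar to the front of the seasoning carousel: gently push the white knobs on the carousel's rim with the fingertips, either way round and as often as needed, until the red-lidded jar stands squarely in line with the yellow pointer, and leave it at rest there. Do not pinch or lift anything, do not touch the jars, which stay standing where they are on the disc, and leave the steamer, bottle, bowl and tray alone.

Things in the scene. Friction and masses are not known exactly. Their poses are not given: they have to be found in the camera images.
- foot: The carousel's fixed black foot, a 190 mm disc 16 mm high; its origin is the centre of its underside, on the vertical turning axis. Its own -x axis points to the carousel's FRONT: a black tongue 40 mm wide and 10 mm high runs out that way under the disc, with a yellow pointer block on its end, 160 to 210 mm from the axis.
- pointer (a point): Centre of the top of the fixed yellow pointer block (50 mm outwards, 36 mm wide, 36 mm high, level with the disc's top), 36 mm above the table, 185 mm from the turning axis towards the front. It does not move when the carousel turns.
- front_spot (a point): The point in space, fixed to the foot, at the height of the disc's top (36 mm above the table), 64 mm from the turning axis straight towards the yellow pointer: the red-lidded jar's underside centre should come here.
- disc: The turning wooden disc, 300 mm across, 16 mm thick, 0.6 kg, its top 36 mm above the table; origin at the centre of its underside (20 mm above the table), on the turning axis; it turns with its x and y axes. It turns both ways, no stop within a whole turn, and stays where it is left: about 1 N at the rim knobs overcomes the bearing's friction.
- knob_mark (a point): Centre of the top of one of six alike upright white finger knobs on the disc's rim: 18 mm in diameter, standing 36 mm above the disc (tops 72 mm above the table), axes 137 mm from the turning axis. The others follow every 60 degrees round that axis. It turns with the disc.
- red_mid (a point): Middle of the white ceramic seasoning jar with the RED lid: 52 mm in diameter, 60 mm high, this point 30 mm above its underside. It stands loose on the disc, 64 mm from the turning axis; its top is 96 mm above the table.
- black_mid (a point): Middle of the like jar with the black lid, also loose on the disc, 120 degrees from the red one.
- green_mid (a point): Middle of the like jar with the green lid, also loose on the disc, 120 degrees from the two others.
- steamer: Bystander: loose bamboo steamer with lid, 200 mm in diameter, 128 mm high; origin at the centre of its underside.
- oil_bottle: Bystander: loose amber bottle, 56 mm in diameter, 160 mm high; origin at the centre of its underside.
- bowl: Bystander: loose blue bowl, 90 mm across, 45 mm high; origin at the centre of its underside.
- tray: Bystander, fixed: dark baking tray with buns, 360 x 270 mm (x, y), about 40 mm high with the buns; origin at the centre of its underside.
Things that resemble listed ones, but are neither listed nor needed, are in the scene too. What is shaped like the part that bears red_mid but blue or purple is not meant.

How it is judged:
By the outcome, as a careful person would: the job done as asked, in the order asked, and still so for the second after the job is handed in, with the robot touching nothing.
It also fails if it takes over 72 s, if anything falls off the work surface, if the arm or the gripper's body presses on something with over 40 N, if the wrist force passes 120 N, or if a joint passes its speed limit or range.

### The arm

A 6-joint arm with a two-finger parallel gripper is mounted at the origin on the work surface. World frame = base frame: x ahead of the robot, y to its left, z up, the work surface at z = 0. Lengths are in m, angles in degrees, forces in N, time in s.
With the tool pointing down it reaches from about 0.4 to 0.825 m from the base axis. Payload 7 kg.
Tool frame: the origin (TCP) lies on the centre line of the jaws, within the pads' length; the fingertips stand 25 mm ahead of it and the grasp point (between the pads) lies 6 mm ahead of it; x points along the fingers, z is the direction in which the jaws open and shut, and the axes are right-handed (so a half turn about x gives the same grasp; the last joint's range is limited). The gripper opens to 88 mm and grips with 3 to 60 N. Pads are 19 mm wide; open, the fingers measure 130 mm over their backs; the gripper's body (78 mm by 193 mm) begins 47 mm behind the grasp point.
Start: joints at [85.033, 20.546, 0.682, 0, -70.136, -16.507], TCP at [0.247, 0.628, 0.252] pointing down, gripper open.
Joint ranges: [-176.03, 176.03], [-82.01, 121.73], [-58.28, 71.71], [-173.87, 95.51], [-174.79, -0.11], [-173.66, 173.66]. Speed limits (degrees/s): [136.94, 136.94, 172.46, 180, 180, 180].

### API

Orientations are given as [roll, pitch, yaw] about the fixed x, y, z axes, in that order (R = Rz(yaw) Ry(pitch) Rx(roll)).
In Python, from plant import ctrl gives the robot as it stands. The module is installed in compiled form; this text tells all that it offers.
- The arm moves only by the tool send_rows, never from a script. Its argument "deltas" is a list of rows, each an object of numbers: "dx", "dy", "dz": the shift along the tool's x, y, z in mm; "ax", "ay", "az": the turn, a rotation vector about the tool's x, y, z in units of 5 degrees (1.0 is 5 degrees); "fingers": the opening, from 0 (shut) to 1 (fully open). A call has 1 to 12 rows; each row shifts and turns the commanded pose from where the row before left it, along the tool's axes as they then stand; what a row does not reach is not made up. A row lasts 1/8 s, in which the tool goes at most 62.5 mm and 10.7 degrees, less where a joint would pass 70% of its speed; a pose out of reach is approached as far as the arm can. A call with a gripper value outside its range is refused whole. The fingers move at their own pace and stop on an object; the grip force is fixed at half the most. Time passes only in rows, so rows that do not move let the fingers close. It gives the time, the measured TCP pose, the force and the opening at its end, in the units of the state.
- ctrl.get_obs(): the state, without advancing time (a new reading comes with each control period).
- ctrl.snapshot(name): name is "side" or "top"; returns a dict with "image" (480x640x3 uint8, blue, green, red), "fx", "fy", "cx", "cy" (pixels), "R" (3x3) and "t" (3): a world point X has camera coordinates R X + t. Camera axes: x right, y down, z forward; pixel columns grow to the right and rows downward; lengths in m; the calibration is good to about 2 mm. A picture is of the moment at which its call begins. There is no depth.
- ctrl.close_job(): hands the job in, once; it reports no verdict.
The state is a dict: "clock": time; "joint_pos": joint angles; "qvel": joint speeds; "tau": joint torques, N m; "tool_pos": TCP position; "orientation": TCP orientation; "force": force on the tool from outside, world axes, zero at the start; "moment": the same for the moment, N m; "opening": finger opening in m.
Only numpy, scipy, OpenCV 4.12 (cv2) and the standard library are available. Lean on these libraries where they do the work, as an engineer would, in place of code of your own. Each camera call takes 0.05 s, during which the arm holds its last target.

## Working session

There is one attempt and no reset: what is moved stays moved. The work goes in short steps, Python scripts to look and compute and a tool call to move; the robot and the scene stay as the last step left them, time stands still between calls to the robot, and variables do not carry over. Pictures are saved under pics/ and viewed, and the job is handed in when it is done.

Besides the shell and the picture viewer there is one more tool, called as name(argument=value, ...) on one line, values as JSON. send_rows: Moves the arm, as the interface text tells. Its arguments: {"type":"object","properties":{"deltas":{"type":"array","items":{"type":"object","properties":{"dx":{"type":"number"},"dy":{"type":"number"},"dz":{"type":"number"},"ax":{"type":"number"},"ay":{"type":"number"},"az":{"type":"number"},"fingers":{"type":"number"}}}}},"required":["deltas"]}

```bash
mkdir -p pics; python3 - <<'E'
from plant import ctrl
import cv2
for n in("top","side"):
    s=ctrl.snapshot(n); cv2.imwrite(f"pics/{n}0.png",s["image"]); print(n,s["fx"],s["fy"],s["cx"],s["cy"],s["R"],s["t"])
o=ctrl.get_obs(); print(o)
E
```

```text
top 433.1634267376198 433.1634267376198 314.5936419512037 239.44303224391624 [[ 0.02587528 -0.99934934  0.02512695]
 [-0.99412879 -0.02836555 -0.10441909]
 [ 0.10506389 -0.02227755 -0.99421592]] [-0.01278661  0.57387369  1.01483359]
side 539.9236256038116 539.9236256038116 317.88659840468637 245.43998342245197 [[ 0.89877191 -0.4383289   0.00876575]
 [-0.32181991 -0.67319005 -0.66576805]
 [ 0.29772639  0.59555263 -0.74610727]] [-0.51052755  0.23467958  1.37639347]
{'clock': 0.1, 'joint_pos': array([ 8.50317864e+01,  2.05883914e+01,  6.38021007e-01, -1.69271452e-02,
       -7.01357909e+01, -1.65084023e+01]), 'qvel': array([ 0.0422019 , -0.08885424,  0.08367062,  0.01660824, -0.06376315,
       -0.00909814]), 'tau': array([-2.18581285e-03, -5.84163201e+01,  2.93749791e+01,  7.01555282e+00,
        1.01801095e-02, -4.25611256e-05]), 'tool_pos': array([0.24699498, 0.62775029, 0.25069931]), 'orientation': array([   6.04561922,   89.91238101, -105.43676037]), 'force': array([-0.64801095,  0.3028473 ,  0.32351222]), 'moment': array([-0.02817885,  0.01031739,  0.02786424]), 'opening': 0.08772553383515867}
```

View pics/top0.png

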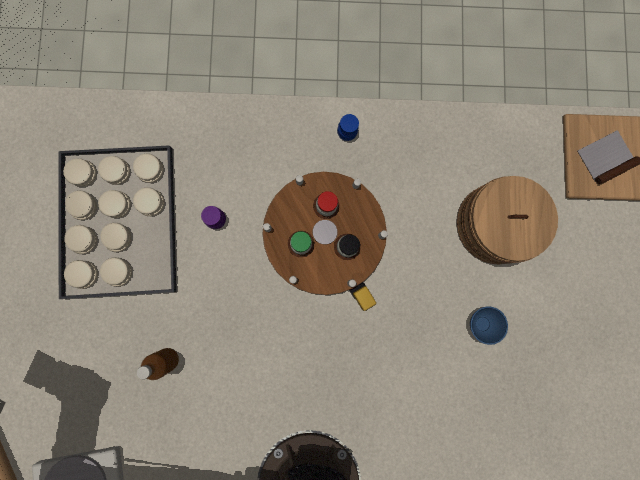

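View pics/side0.png

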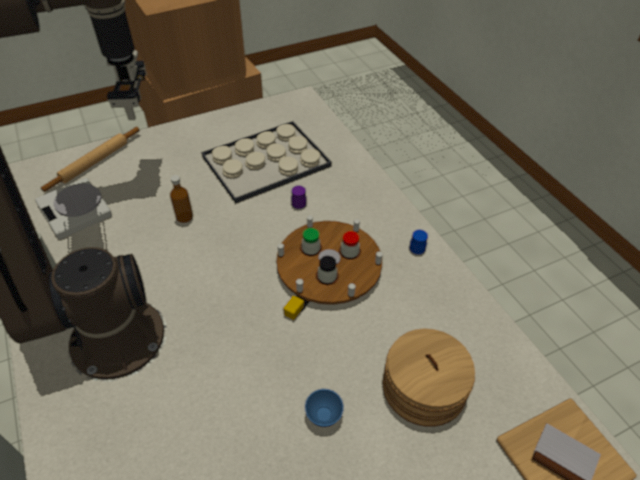

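```bash
cat > h.py <<'E'
from plant import ctrl
import cv2, numpy as np
def ray(s,u,v):
    R=np.array(s["R"]);t=np.array(s["t"])
    return -R.T@t, R.T@np.array([(u-s["cx"])/s["fx"],(v-s["cy"])/s["fy"],1.])
def onz(s,u,v,z):
    c,d=ray(s,u,v); return c+d*(z-c[2])/d[2]
def tri(a,b):
    A=[];B=[]
    for c,d in(a,b):
        d=d/np.linalg.norm(d);P=np.eye(3)-np.outer(d,d);A.append(P);B.append(P@c)
    return np.linalg.lstsq(np.vstack(A),np.hstack(B),rcond=None)[0]
def proj(s,X):
    p=np.array(s["R"])@X+s["t"]; return s["fx"]*p[0]/p[2]+s["cx"],s["fy"]*p[1]/p[2]+s["cy"]
def blobs(img,name,roi,mina=8):
    hsv=cv2.cvtColor(img,cv2.COLOR_BGR2HSV);H,S,V=cv2.split(hsv)
    m={"red":((H<8)|(H>172))&(S>170)&(V>120),"green":(H>50)&(H<85)&(S>120)&(V>60),
       "yellow":(H>18)&(H<32)&(S>150)&(V>130),"black":(V<30),"white":(S<45)&(V>170)}[name].astype(np.uint8)
    M=np.zeros_like(m);x0,y0,x1,y1=roi;M[y0:y1,x0:x1]=m[y0:y1,x0:x1]
    n,l,st,c=cv2.connectedComponentsWithStats(M)
    return [(c[i].round(2).tolist(),st[i].tolist()) for i in range(1,n) if st[i][4]>=mina]
ROI={"top":(250,160,400,320),"side":(265,205,395,325)}
E
python3 - <<'E'
from h import *
for n in("top","side"):
    s=ctrl.snapshot(n)
    for c in("red","green","yellow","black","white"):
        for b in blobs(s["image"],c,ROI[n]): print(n,c,b)
    x0,y0,x1,y1=ROI[n]; cv2.imwrite(f"pics/{n}crop.png",cv2.resize(s["image"][y0:y1,x0:x1],None,fx=4.8 if n=="side" else 3.7,fy=4.8 if n=="side" else 3.7,interpolation=cv2.INTER_CUBIC))
E
```

```text
top red ([327.24, 200.67], [318, 191, 19, 20, 298])
top green ([300.7, 241.22], [291, 232, 20, 20, 300])
top yellow ([364.84, 298.12], [355, 287, 21, 23, 277])
top black ([334.85, 212.54], [332, 209, 7, 8, 13])
top black ([350.69, 244.5], [340, 235, 20, 20, 206])
top black ([357.82, 286.59], [351, 283, 14, 10, 44])
top white ([298.46, 178.85], [297, 177, 4, 4, 13])
top white ([356.0, 182.5], [355, 181, 3, 4, 10])
top white ([266.1, 226.55], [264, 225, 5, 5, 20])
top white ([382.25, 233.62], [381, 232, 3, 4, 8])
top white ([291.9, 279.05], [290, 277, 5, 5, 20])
top white ([350.92, 282.83], [350, 281, 3, 5, 12])
side red ([350.52, 236.74], [343, 231, 16, 12, 155])
side green ([310.46, 234.26], [303, 228, 16, 13, 163])
side yellow ([293.05, 304.13], [284, 296, 19, 17, 182])
side black ([327.36, 263.65], [321, 257, 14, 14, 169])
side black ([305.8, 302.3], [305, 301, 3, 4, 10])
```

View pics/topcrop.png

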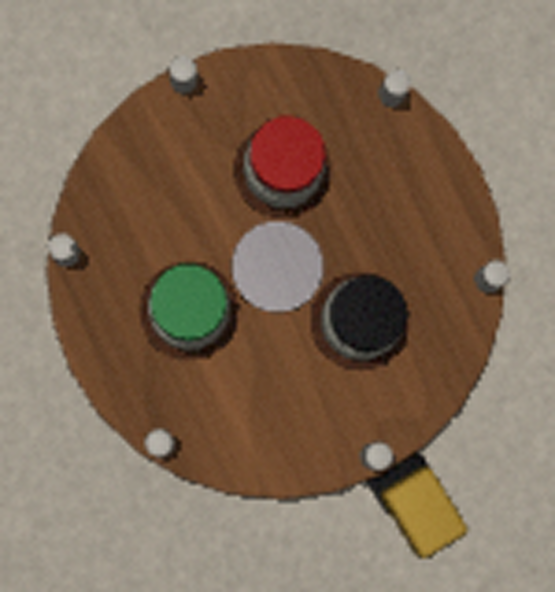

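View pics/sidecrop.png

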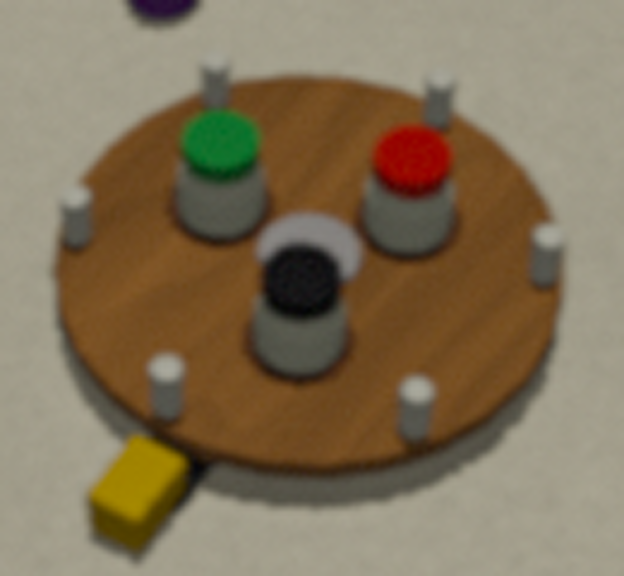

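```bash
cat >> h.py <<'E'
def measure(T,S,verbose=True):
    r={}
    k=[b[0] for b in blobs(T["image"],"white",ROI["top"],5) if b[1][4]<40]
    K=np.array([onz(T,u,v,.072) for u,v in k])[:,:2]
    r["K"]=K
    def f(c): return np.hypot(*(K-c[:2]).T)-.137
    from scipy.optimize import least_squares
    C=least_squares(f,K.mean(0)).x; r["C"]=C
    r["res"]=f(C)*1e3
    for c,z in(("red",.096),("green",.096),("black",.096),("yellow",.036)):
        bt=max(blobs(T["image"],c,ROI["top"]),key=lambda b:b[1][4],default=None); bs=max(blobs(S["image"],c,ROI["side"]),key=lambda b:b[1][4],default=None)
        P=onz(T,*bt[0],z)if bt else None;Q=onz(S,*bs[0],z)if bs else None
        X=tri(ray(T,*bt[0]),ray(S,*bs[0])) if bt and bs else None
        r[c]=P
        if verbose:
          print(c,"top",P,"side",Q,"tri",X)
          for w in(P,Q,X):
            if w is not None: d=w[:2]-C; print("    r %.1f ang %.2f"%(np.hypot(*d)*1e3,np.degrees(np.arctan2(d[1],d[0]))))
    r["kang"]=np.degrees(np.arctan2(*(K-C).T[::-1]))
    if verbose: print("C",C,"res",r["res"].round(1)); print(K.round(4).tolist(),r["kang"].round(2))
    return r
E
python3 - <<'E'
from h import *
np.set_printoptions(precision=4,suppress=True)
T=ctrl.snapshot("top");S=ctrl.snapshot("side")
r=measure(T,S)
# pivot hub (grey) and disc outline
img=T["image"];hsv=cv2.cvtColor(img,cv2.COLOR_BGR2HSV)
m=((hsv[...,0]<16)&(hsv[...,1]>90)).astype(np.uint8);M=np.zeros_like(m);M[160:320,250:400]=m[160:320,250:400]
M=cv2.morphologyEx(M,cv2.MORPH_OPEN,np.ones((3,3)))
cs,_=cv2.findContours(M,cv2.RETR_EXTERNAL,cv2.CHAIN_APPROX_NONE);c=max(cs,key=cv2.contourArea)
P=np.array([onz(T,*p[0],.036)[:2] for p in cv2.convexHull(c)])
print("disc",cv2.minEnclosingCircle((P*1000).astype(np.float32)))
hsv=cv2.cvtColor(img,cv2.COLOR_BGR2HSV);H,Sx,V=cv2.split(hsv)
m=((H>18)&(H<32)&(Sx>120)&(V>100)).astype(np.uint8);m[:283]=0;m[315:]=0;m[:,:350]=0;m[:,380:]=0
ys,xs=np.nonzero(m);Q=np.array([onz(T,x,y,.036)[:2]*1000 for x,y in zip(xs,ys)]).astype(np.float32)
print(cv2.minAreaRect(Q),len(Q)); b=cv2.minAreaRect(Q);print(cv2.boxPoints(b))
S0=S
for X in ([r["C"][0],r["C"][1],.036],):print(proj(S,np.array(X)),proj(T,np.array(X)))
E
```

```text
red top [ 0.6569 -0.0223  0.096 ] side [ 0.6554 -0.024   0.096 ] tri [ 0.657  -0.0222  0.0937]
    r 65.1 ang -3.59
    r 63.7 ang -5.25
    r 65.2 ang -3.57
green top [0.5619 0.0357 0.096 ] side [0.5598 0.032  0.096 ] tri [0.5621 0.0359 0.0914]
    r 61.6 ang 119.10
    r 59.6 ang 122.57
    r 61.7 ang 118.93
black top [ 0.5583 -0.0772  0.096 ] side [ 0.5547 -0.0825  0.096 ] tri [ 0.5582 -0.0776  0.0892]
    r 67.9 ang -119.70
    r 74.3 ang -120.04
    r 68.3 ang -119.56
yellow top [ 0.4371 -0.1197  0.036 ] side [ 0.4359 -0.1225  0.036 ] tri [ 0.4369 -0.1202  0.0324]
    r 185.2 ang -146.75
    r 187.7 ang -146.24
    r 185.6 ang -146.66
C [ 0.5919 -0.0182] res [-1.2 -1.4 -1.7 -1.7 -1.5 -1.1]
[[0.7121, 0.0452], [0.7069, -0.0899], [0.5965, 0.1171], [0.5877, -0.1534], [0.4769, 0.0534], [0.4722, -0.0824]] [  27.81  -31.96   88.06  -91.79  148.11 -151.8 ]
disc ((591.8106689453125, -20.457746505737305), 149.43099975585938)
((436.94256591796875, -119.42041015625), (48.03546905517578, 34.32311248779297), 32.299583435058594) 296
[[ 407.471  -117.7481]
 [ 425.8114 -146.7603]
 [ 466.4142 -121.0927]
 [ 448.0737  -92.0806]]
(np.float64(328.49645073809063), np.float64(257.0078410635919)) (np.float64(323.5784189811559), np.float64(232.03030730561125))
```

```bash
cat >> h.py <<'E'
from scipy.spatial.transform import Rotation as Ro
def pose():
    o=ctrl.get_obs(); return o, np.array(o["tool_pos"]), Ro.from_euler("xyz",o["orientation"],degrees=True).as_matrix()
def plan(p,yz):
    # to world TCP p with tool x down and tool z heading yz deg: shift in tool axes mm & turn in 5deg units
    o,q,R=pose(); a=np.radians(yz); z=np.array([np.cos(a),np.sin(a),0]);x=np.array([0,0,-1.]);y=np.cross(z,x)
    D=np.column_stack([x,y,z]); print("pos",q.round(4),"zhead",np.degrees(np.arctan2(R[1,2],R[0,2])).round(2),"J",np.round(o["joint_pos"],1),"F",np.round(o["force"],2),"clk",o["clock"],"open",o["opening"])
    print("shift mm",(R.T@(np.array(p)-q)*1e3).round(1),"turn u",(Ro.from_matrix(R.T@D).as_rotvec(degrees=True)/5).round(3))
C0=np.array([.592,-.0203])
def ring(th,r=.137): return C0+r*np.array([np.cos(np.radians(th)),np.sin(np.radians(th))])
E
python3 - <<'E'
from h import *
p=ring(110);print(p)
for y in(20,200): plan([*p,.13],y)
E
```

```text
[0.54514324 0.10843789]
pos [0.2471 0.628  0.2512] zhead -111.47 J [ 85.   20.6   0.7  -0.  -70.1 -16.5] F [ 0.48 -0.53  0.88] clk 0.3 open 0.08776302619929957
shift mm [121.5 467.6 374.3] turn u [-2.6295e+01  4.0000e-03  7.0000e-03]
pos [0.2471 0.628  0.2512] zhead -111.47 J [ 85.   20.6   0.7  -0.  -70.1 -16.5] F [ 0.48 -0.53  0.88] clk 0.3 open 0.08776302619929957
shift mm [121.5 467.6 374.3] turn u [ 9.705e+00  5.000e-03 -4.000e-03]
```

send_rows(deltas=[{"dy": 39,"dz": 31.2,"fingers": 0},{"dy": 39,"dz": 31.2,"fingers": 0},{"dy": 39,"dz": 31.2,"fingers": 0},{"dy": 39,"dz": 31.2,"fingers": 0},{"dy": 39,"dz": 31.2,"fingers": 0},{"dy": 39,"dz": 31.2,"fingers": 0},{"dy": 39,"dz": 31.2,"fingers": 0},{"dy": 39,"dz": 31.2,"fingers": 0},{"dy": 39,"dz": 31.2,"fingers": 0},{"dy": 39,"dz": 31.2,"fingers": 0},{"dy": 39,"dz": 31.2,"fingers": 0},{"dy": 39,"dz": 31.2,"fingers": 0}])

```text
validation failed for argument at $.de...
```

send_rows(deltas=[{"ax": 1.6,"dx": 12,"fingers": 0},{"ax": 1.6,"dx": 12,"fingers": 0},{"ax": 1.6,"dx": 12,"fingers": 0},{"ax": 1.6,"dx": 12,"fingers": 0},{"ax": 1.6,"dx": 12,"fingers": 0},{"ax": 1.7,"dx": 12,"fingers": 0},{"fingers": 0},{"fingers": 0}])

```text
validation failed for argument at $.de...
```

```bash
python3 - <<'E'
from h import *
plan([*ring(110),.072],200)
T=ctrl.snapshot("top");S=ctrl.snapshot("side")
cv2.imwrite("pics/c.png",np.hstack([cv2.resize(s["image"][120:340,200:440],None,fx=1.6,fy=1.6) for s in(T,S)]))
E
```

```text
pos [0.2471 0.628  0.2512] zhead -111.47 J [ 85.   20.6   0.7  -0.  -70.1 -16.5] F [ 0.48 -0.53  0.88] clk 0.3 open 0.08776302619929957
shift mm [179.5 467.6 374.3] turn u [ 9.705e+00  5.000e-03 -4.000e-03]
```

View pics/c.png

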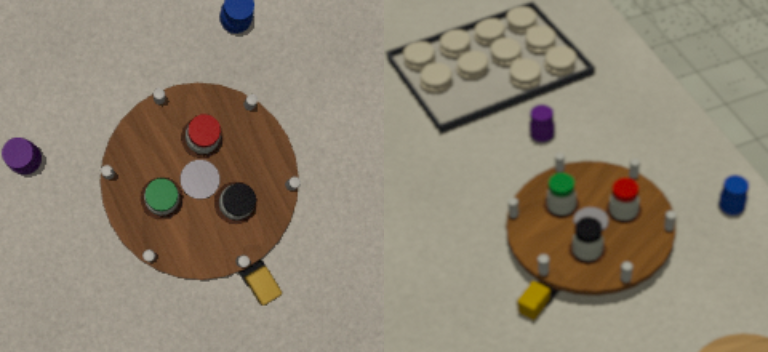

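The call was refused, so the arm and scene have not moved. I'll retry with all keys in each row.

send_rows(deltas=[{"dx": 0,"dy": 39,"dz": 31.2,"ax": 0,"ay": 0,"az": 0,"fingers": 0}])

```text
clock: 0.52
tool_pos: [0.2712, 0.5861, 0.2505]
orientation: [19.6, 90.0, -91.8]
force: [0.4, -0.8, -0.4]
opening: 0.082
```

send_rows(deltas=[{"dx": 0,"dy": 39,"dz": 31.2,"ax": 0,"ay": 0,"az": 0,"fingers": 0},{"dx": 0,"dy": 39,"dz": 31.2,"ax": 0,"ay": 0,"az": 0,"fingers": 0},{"dx": 0,"dy": 39,"dz": 31.2,"ax": 0,"ay": 0,"az": 0,"fingers": 0},{"dx": 0,"dy": 39,"dz": 31.2,"ax": 0,"ay": 0,"az": 0,"fingers": 0},{"dx": 0,"dy": 39,"dz": 31.2,"ax": 0,"ay": 0,"az": 0,"fingers": 0},{"dx": 0,"dy": 39,"dz": 31.2,"ax": 0,"ay": 0,"az": 0,"fingers": 0},{"dx": 0,"dy": 39,"dz": 31.2,"ax": 0,"ay": 0,"az": 0,"fingers": 0},{"dx": 0,"dy": 39,"dz": 31.2,"ax": 0,"ay": 0,"az": 0,"fingers": 0},{"dx": 0,"dy": 39,"dz": 31.2,"ax": 0,"ay": 0,"az": 0,"fingers": 0},{"dx": 0,"dy": 39,"dz": 31.2,"ax": 0,"ay": 0,"az": 0,"fingers": 0},{"dx": 0,"dy": 39,"dz": 31.2,"ax": 0,"ay": 0,"az": 0,"fingers": 0}])

```text
clock: 1.9
tool_pos: [0.5463, 0.1069, 0.2519]
orientation: [139.9, 90.0, 28.5]
force: [0.9, 1.8, 0.5]
opening: 0.0006
```

send_rows(deltas=[{"dx": 12,"dy": 0,"dz": 0,"ax": 1.6,"ay": 0,"az": 0,"fingers": 0},{"dx": 12,"dy": 0,"dz": 0,"ax": 1.6,"ay": 0,"az": 0,"fingers": 0},{"dx": 12,"dy": 0,"dz": 0,"ax": 1.6,"ay": 0,"az": 0,"fingers": 0},{"dx": 12,"dy": 0,"dz": 0,"ax": 1.6,"ay": 0,"az": 0,"fingers": 0},{"dx": 12,"dy": 0,"dz": 0,"ax": 1.6,"ay": 0,"az": 0,"fingers": 0},{"dx": 12,"dy": 0,"dz": 0,"ax": 1.7,"ay": 0,"az": 0,"fingers": 0},{"dx": 0,"dy": 0,"dz": 0,"ax": 0,"ay": 0,"az": 0,"fingers": 0},{"dx": 0,"dy": 0,"dz": 0,"ax": 0,"ay": 0,"az": 0,"fingers": 0}])

```text
clock: 2.9
tool_pos: [0.5459, 0.1085, 0.1801]
orientation: [171.3, 90.0, 11.5]
force: [1.3, -0.5, 0.6]
opening: 0.0003
```

```bash
python3 - <<'E'
from h import *
plan([*ring(110),.072],200)
T=ctrl.snapshot("top");S=ctrl.snapshot("side")
cv2.imwrite("pics/c1.png",np.hstack([cv2.resize(s["image"][120:340,200:440],None,fx=1.6,fy=1.6) for s in(T,S)]))
E
```

```text
pos [0.5459 0.1085 0.1801] zhead -159.78 J [ 31.4  12.8 -20.2   0.  -57.  -11.2] F [ 1.28 -0.49  0.61] clk 2.9 open 0.00033418766833772355
shift mm [108.1  -0.2   0.7] turn u [ 0.043 -0.007 -0.001]
```

View pics/c1.png

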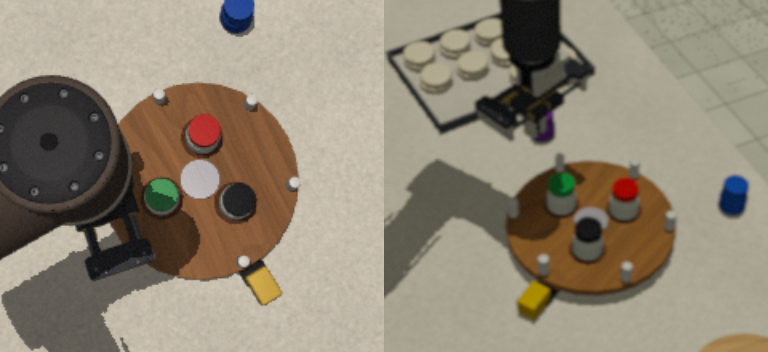

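send_rows(deltas=[{"dx": 20,"dy": 0,"dz": 0,"ax": 0,"ay": 0,"az": 0,"fingers": 0},{"dx": 20,"dy": 0,"dz": 0,"ax": 0,"ay": 0,"az": 0,"fingers": 0},{"dx": 20,"dy": 0,"dz": 0,"ax": 0,"ay": 0,"az": 0,"fingers": 0},{"dx": 20,"dy": 0,"dz": 0,"ax": 0,"ay": 0,"az": 0,"fingers": 0},{"dx": 15,"dy": 0,"dz": 0,"ax": 0,"ay": 0,"az": 0,"fingers": 0},{"dx": 11,"dy": 0,"dz": 0,"ax": 0,"ay": 0,"az": 0,"fingers": 0},{"dx": 0,"dy": 0,"dz": 0,"ax": 0,"ay": 0,"az": 0,"fingers": 0}])

```text
clock: 3.88
tool_pos: [0.5453, 0.1082, 0.073]
orientation: [11.3, 89.9, -148.7]
force: [0.6, 0.4, 0.3]
opening: 0.0003
```

send_rows(deltas=[{"dx": 0,"dy": 0.1,"dz": -4.8,"ax": 0.4,"ay": 0,"az": 0,"fingers": 0},{"dx": 0,"dy": 0.1,"dz": -4.8,"ax": 0.4,"ay": 0,"az": 0,"fingers": 0},{"dx": 0,"dy": 0.1,"dz": -4.8,"ax": 0.4,"ay": 0,"az": 0,"fingers": 0},{"dx": 0,"dy": 0.1,"dz": -4.8,"ax": 0.4,"ay": 0,"az": 0,"fingers": 0},{"dx": 0,"dy": 0.1,"dz": -4.8,"ax": 0.4,"ay": 0,"az": 0,"fingers": 0},{"dx": 0,"dy": 0.1,"dz": -4.8,"ax": 0.4,"ay": 0,"az": 0,"fingers": 0},{"dx": 0,"dy": 0.1,"dz": -4.8,"ax": 0.4,"ay": 0,"az": 0,"fingers": 0},{"dx": 0,"dy": 0.1,"dz": -4.8,"ax": 0.4,"ay": 0,"az": 0,"fingers": 0},{"dx": 0,"dy": 0.1,"dz": -4.8,"ax": 0.4,"ay": 0,"az": 0,"fingers": 0},{"dx": 0,"dy": 0.1,"dz": -4.8,"ax": 0.4,"ay": 0,"az": 0,"fingers": 0}])

```text
clock: 5.12
tool_pos: [0.5929, 0.1165, 0.0736]
orientation: [-26.6, 90.0, 153.3]
force: [-1.1, 0.4, -0.0]
opening: 0.0003
```

```bash
python3 - <<'E'
from h import *
plan([*ring(90),.072],180)
T=ctrl.snapshot("top");S=ctrl.snapshot("side")
cv2.imwrite("pics/c2.png",np.hstack([cv2.resize(s["image"][120:340,200:440],None,fx=1.6,fy=1.6) for s in(T,S)]))
E
```

```text
pos [0.5929 0.1165 0.0736] zhead 179.89 J [ 29.6  23.6 -20.6  -0.  -45.8 -29.7] F [-1.07  0.36 -0.02] clk 5.125 open 0.0002502850255613824
shift mm [ 1.6 -0.2  0.9] turn u [-0.021  0.     0.   ]
```

View pics/c2.png

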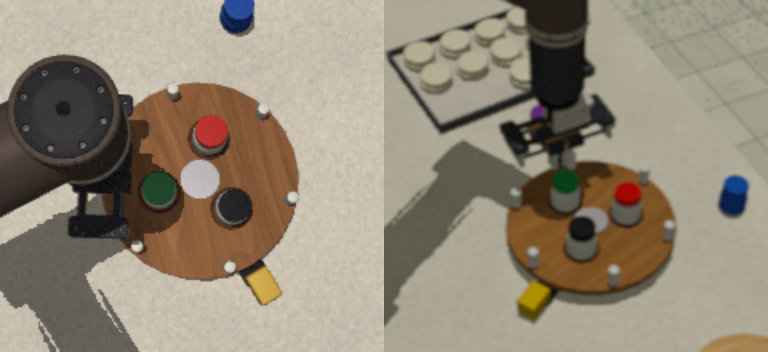

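send_rows(deltas=[{"dx": 0,"dy": 0.2,"dz": -7.2,"ax": 0.6,"ay": 0,"az": 0,"fingers": 0},{"dx": 0,"dy": 0.2,"dz": -7.2,"ax": 0.6,"ay": 0,"az": 0,"fingers": 0},{"dx": 0,"dy": 0.2,"dz": -7.2,"ax": 0.6,"ay": 0,"az": 0,"fingers": 0},{"dx": 0,"dy": 0.2,"dz": -7.2,"ax": 0.6,"ay": 0,"az": 0,"fingers": 0},{"dx": 0,"dy": 0.2,"dz": -7.2,"ax": 0.6,"ay": 0,"az": 0,"fingers": 0},{"dx": 0,"dy": 0.2,"dz": -7.2,"ax": 0.6,"ay": 0,"az": 0,"fingers": 0},{"dx": 0,"dy": 0.2,"dz": -7.2,"ax": 0.6,"ay": 0,"az": 0,"fingers": 0},{"dx": 0,"dy": 0.2,"dz": -7.2,"ax": 0.6,"ay": 0,"az": 0,"fingers": 0},{"dx": 0,"dy": 0.2,"dz": -7.2,"ax": 0.6,"ay": 0,"az": 0,"fingers": 0},{"dx": 0,"dy": 0.2,"dz": -7.2,"ax": 0.6,"ay": 0,"az": 0,"fingers": 0}])

```text
clock: 6.48
tool_pos: [0.6615, 0.0979, 0.0735]
orientation: [40.0, 90.0, -170.0]
force: [-0.8, 0.9, -0.6]
opening: 0.0003
```

```bash
python3 - <<'E'
from h import *
plan([*ring(60),.072],150)
E
```

```text
pos [0.6615 0.0979 0.0735] zhead 149.94 J [ 25.1  28.6 -11.8  -0.  -49.6 -55.1] F [-0.75  0.94 -0.64] clk 6.475 open 0.0003329737505656661
shift mm [1.5 0.1 1. ] turn u [-0.012  0.002 -0.002]
```

send_rows(deltas=[{"dx": 0,"dy": 0.3,"dz": -9.6,"ax": 0.8,"ay": 0,"az": 0,"fingers": 0},{"dx": 0,"dy": 0.3,"dz": -9.6,"ax": 0.8,"ay": 0,"az": 0,"fingers": 0},{"dx": 0,"dy": 0.3,"dz": -9.6,"ax": 0.8,"ay": 0,"az": 0,"fingers": 0},{"dx": 0,"dy": 0.3,"dz": -9.6,"ax": 0.8,"ay": 0,"az": 0,"fingers": 0},{"dx": 0,"dy": 0.3,"dz": -9.6,"ax": 0.8,"ay": 0,"az": 0,"fingers": 0},{"dx": 0,"dy": 0.3,"dz": -9.6,"ax": 0.8,"ay": 0,"az": 0,"fingers": 0},{"dx": 0,"dy": 0.3,"dz": -9.6,"ax": 0.8,"ay": 0,"az": 0,"fingers": 0},{"dx": 0,"dy": 0.3,"dz": -9.6,"ax": 0.8,"ay": 0,"az": 0,"fingers": 0},{"dx": 0,"dy": 0.3,"dz": -9.6,"ax": 0.8,"ay": 0,"az": 0,"fingers": 0},{"dx": 0,"dy": 0.3,"dz": -9.6,"ax": 0.8,"ay": 0,"az": 0,"fingers": 0},{"dx": 0,"dy": 0.3,"dz": -9.6,"ax": 0.8,"ay": 0,"az": 0,"fingers": 0},{"dx": 0,"dy": 0.3,"dz": -9.6,"ax": 0.8,"ay": 0,"az": 0,"fingers": 0}])

```text
clock: 7.98
tool_pos: [0.7274, 0.0076, 0.0734]
orientation: [75.3, 90.0, 177.2]
force: [-0.8, 1.8, 0.6]
opening: 0.0004
```

```bash
python3 - <<'E'
from h import *
plan([*ring(12),.072],102)
T=ctrl.snapshot("top");S=ctrl.snapshot("side")
cv2.imwrite("pics/c3.png",np.hstack([cv2.resize(s["image"][120:340,200:440],None,fx=1.6,fy=1.6) for s in(T,S)]))
E
```

```text
pos [0.7274 0.0076 0.0734] zhead 101.9 J [ 15.9  33.2  -3.3  -0.  -53.5 -94. ] F [-0.76  1.84  0.63] clk 7.975 open 0.0003808768192893596
shift mm [1.4 1.2 0.9] turn u [-0.019  0.002 -0.006]
```

View pics/c3.png

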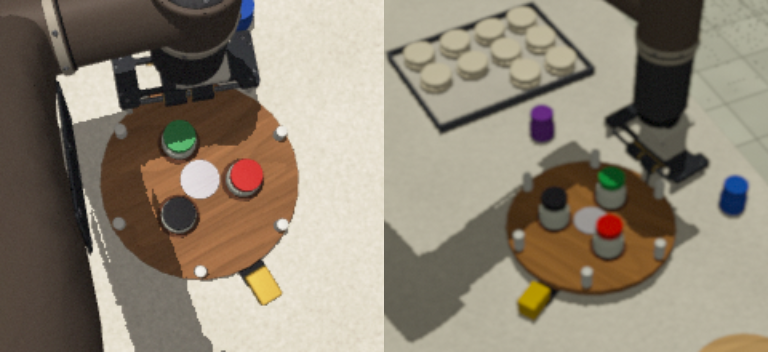

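send_rows(deltas=[{"dx": 0,"dy": 0.4,"dz": -9.6,"ax": 0.8,"ay": 0,"az": 0,"fingers": 0},{"dx": 0,"dy": 0.4,"dz": -9.6,"ax": 0.8,"ay": 0,"az": 0,"fingers": 0},{"dx": 0,"dy": 0.4,"dz": -9.6,"ax": 0.8,"ay": 0,"az": 0,"fingers": 0},{"dx": 0,"dy": 0.4,"dz": -9.6,"ax": 0.8,"ay": 0,"az": 0,"fingers": 0},{"dx": 0,"dy": 0.4,"dz": -9.6,"ax": 0.8,"ay": 0,"az": 0,"fingers": 0},{"dx": 0,"dy": 0.4,"dz": -9.6,"ax": 0.8,"ay": 0,"az": 0,"fingers": 0},{"dx": 0,"dy": 0.4,"dz": -9.6,"ax": 0.8,"ay": 0,"az": 0,"fingers": 0},{"dx": 0,"dy": 0.4,"dz": -9.6,"ax": 0.8,"ay": 0,"az": 0,"fingers": 0},{"dx": 0,"dy": 0.4,"dz": -9.6,"ax": 0.8,"ay": 0,"az": 0,"fingers": 0},{"dx": 0,"dy": 0.3,"dz": -7.2,"ax": 0.6,"ay": 0,"az": 0,"fingers": 0},{"dx": 0,"dy": 0.2,"dz": -4.8,"ax": 0.4,"ay": 0,"az": 0,"fingers": 0},{"dx": 0,"dy": 0,"dz": 0,"ax": 0,"ay": 0,"az": 0,"fingers": 0}])

```text
clock: 9.57
tool_pos: [0.7124, -0.0875, 0.0736]
orientation: [134.5, 90.0, -164.4]
force: [0.2, 0.1, 0.5]
opening: 0.0003
```

```bash
python3 - <<'E'
from h import *
np.set_printoptions(precision=4,suppress=True)
plan([*ring(-29),.072],61)
T=ctrl.snapshot("top");S=ctrl.snapshot("side")
cv2.imwrite("pics/c4.png",np.hstack([cv2.resize(s["image"][120:340,200:440],None,fx=1.6,fy=1.6) for s in(T,S)]))
measure(T,S)
E
```

```text
pos [ 0.7124 -0.0875  0.0736] zhead 61.07 J [   8.5   32.4   -4.8    0.   -52.8 -127.4] F [0.16 0.09 0.53] clk 9.575 open 0.00034510561191538204
shift mm [1.6 0.9 0.4] turn u [ 0.014 -0.002 -0.002]
red top [ 0.5513 -0.0693  0.096 ] side [ 0.5485 -0.0714  0.096 ] tri [ 0.5507 -0.0693  0.0929]
    r 63.6 ang -178.53
    r 66.5 ang -176.85
    r 64.2 ang -178.58
green top [ 0.6549 -0.0312  0.096 ] side [ 0.6509 -0.0378  0.096 ] tri [ 0.6558 -0.0314  0.0876]
    r 54.2 ang 42.39
    r 46.8 ang 39.69
    r 54.6 ang 41.59
black top [ 0.7256 -0.091   0.096 ] side [0.7818 0.0159 0.096 ] tri [ 0.7024 -0.0799  0.2129]
    r 113.1 ang -11.89
    r 186.7 ang 26.61
    r 88.4 ang -7.93
yellow top [ 0.4371 -0.1191  0.036 ] side [ 0.4359 -0.1235  0.036 ] tri [ 0.4371 -0.1199  0.0307]
    r 185.1 ang -163.89
    r 187.5 ang -162.70
    r 185.2 ang -163.64
C [ 0.6149 -0.0677] res [ 7.   5.9  3.  14.1]
[[0.7543, -0.0317], [0.7567, -0.05], [0.6816, -0.1907], [0.4638, -0.0665]] [ 14.48   7.11 -61.51 179.53]
```

View pics/c4.png

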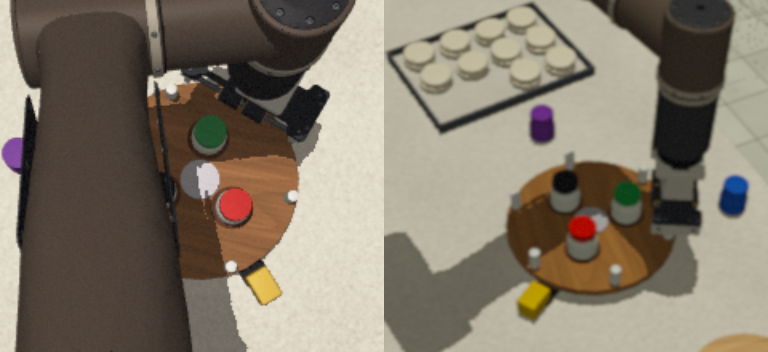

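send_rows(deltas=[{"dx": 0,"dy": 0.3,"dz": -4.8,"ax": 0.4,"ay": 0,"az": 0,"fingers": 0},{"dx": 0,"dy": 0.3,"dz": -7.2,"ax": 0.6,"ay": 0,"az": 0,"fingers": 0},{"dx": 0,"dy": 0.3,"dz": -7.2,"ax": 0.6,"ay": 0,"az": 0,"fingers": 0},{"dx": 0,"dy": 0.2,"dz": -4.8,"ax": 0.4,"ay": 0,"az": 0,"fingers": 0},{"dx": 0,"dy": 0.2,"dz": -4.8,"ax": 0.4,"ay": 0,"az": 0,"fingers": 0},{"dx": 0,"dy": 0.1,"dz": -3.6,"ax": 0.3,"ay": 0,"az": 0,"fingers": 0},{"dx": 0,"dy": 0.1,"dz": -2.4,"ax": 0.2,"ay": 0,"az": 0,"fingers": 0},{"dx": 0,"dy": 0.1,"dz": -2.4,"ax": 0.2,"ay": 0,"az": 0,"fingers": 0},{"dx": 0,"dy": 0,"dz": 0,"ax": 0,"ay": 0,"az": 0,"fingers": 0}])

```text
clock: 10.8
tool_pos: [0.6894, -0.1168, 0.0735]
orientation: [135.4, 90.0, -179.1]
force: [0.7, 0.3, -0.3]
opening: 0.0004
```

```bash
cat >>h.py <<'E'
def redcheck(T,S):
    for nm,s in(("top",T),("side",S)):
        A={}
        for c,z in(("red",.096),("yellow",.036)):
            b=max(blobs(s["image"],c,ROI[nm]),key=lambda b:b[1][4]); d=onz(s,*b[0],z)[:2]-C0
            A[c]=np.degrees(np.arctan2(d[1],d[0])); print(nm,c,"r %.1f ang %.2f"%(np.hypot(*d)*1e3,A[c]),b)
        print("  red-yellow",A["red"]-A["yellow"])
E
python3 - <<'E'
from h import *
plan([*ring(-44.5),.072],45.5)
T=ctrl.snapshot("top");S=ctrl.snapshot("side")
cv2.imwrite("pics/c5.png",np.hstack([cv2.resize(s["image"][120:340,200:440],None,fx=1.6,fy=1.6) for s in(T,S)]))
redcheck(T,S)
E
```

```text
pos [ 0.6894 -0.1168  0.0735] zhead 45.5 J [   6.3   31.    -7.5   -0.   -51.6 -140.8] F [ 0.72  0.32 -0.31] clk 10.8 open 0.0003827912045711156
shift mm [1.5 0.1 0.6] turn u [ 0.001 -0.004 -0.004]
top red r 67.1 ang -138.15 ([345.01, 251.33], [339, 242, 13, 21, 180])
top yellow r 183.7 ang -147.48 ([364.52, 298.03], [354, 287, 22, 23, 293])
  red-yellow 9.330099468234522
side red r 67.4 ang -140.09 ([319.32, 260.43], [311, 253, 16, 14, 141])
side yellow r 186.9 ang -146.76 ([293.0, 304.24], [284, 296, 19, 18, 211])
  red-yellow 6.6681312488524895
```

View pics/c5.png

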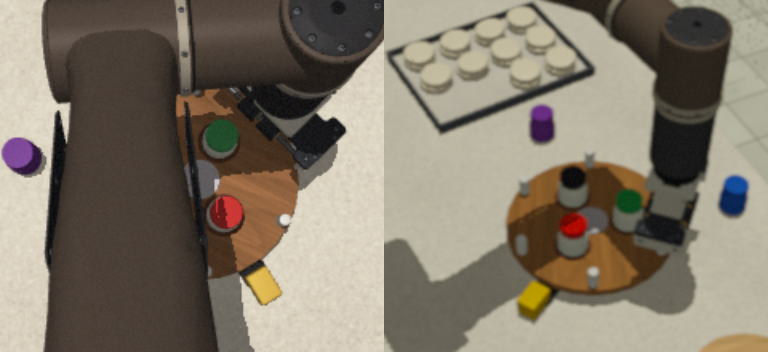

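```bash
sed -i 's/(S>170)&(V>120)/(S>150)\&(V>50)/; s/"yellow":(H>18)&(H<32)&(S>150)&(V>130)/"yellow":(H>18)\&(H<32)\&(S>150)\&(V>110)/' h.py
python3 - <<'E'
from h import *
T=ctrl.snapshot("top");S=ctrl.snapshot("side")
redcheck(T,S)
x0,y0,x1,y1=300,220,400,320;a=cv2.resize(T["image"][y0:y1,x0:x1],None,fx=4,fy=4)
b=cv2.resize(S["image"][215:315,270:370],None,fx=4,fy=4);cv2.imwrite("pics/c6.png",np.hstack([a,b]))
E
```

```text
top red r 63.5 ang -145.04 ([341.3, 252.16], [331, 242, 21, 21, 334])
top yellow r 183.5 ang -147.52 ([364.41, 297.96], [354, 286, 22, 25, 300])
  red-yellow 2.4764873269075167
side red r 69.2 ang -142.98 ([317.84, 260.48], [309, 253, 18, 16, 219])
side yellow r 187.7 ang -146.47 ([293.14, 304.61], [284, 296, 20, 19, 231])
  red-yellow 3.4899132876493866
```

View pics/c6.png

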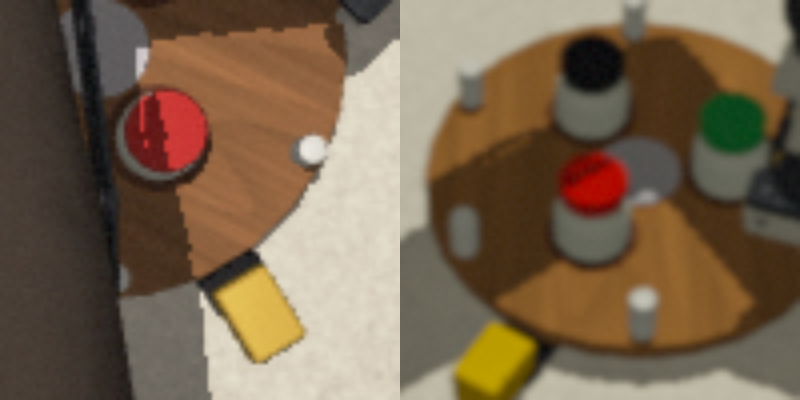

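send_rows(deltas=[{"dx": 0,"dy": 0.1,"dz": -2.4,"ax": 0.2,"ay": 0,"az": 0,"fingers": 0},{"dx": 0,"dy": 0.1,"dz": -2.4,"ax": 0.2,"ay": 0,"az": 0,"fingers": 0},{"dx": 0,"dy": 0,"dz": 0,"ax": 0,"ay": 0,"az": 0,"fingers": 0},{"dx": 0,"dy": 0,"dz": 4,"ax": 0,"ay": 0,"az": 0,"fingers": 0},{"dx": 0,"dy": -2,"dz": 8,"ax": 0,"ay": 0,"az": 0,"fingers": 0},{"dx": -20,"dy": 0,"dz": 0,"ax": 0,"ay": 0,"az": 0,"fingers": 0},{"dx": -30,"dy": 0,"dz": 0,"ax": 0,"ay": 0,"az": 0,"fingers": 0},{"dx": -35,"dy": 0,"dz": 0,"ax": 0,"ay": 0,"az": 0,"fingers": 0},{"dx": -35,"dy": 0,"dz": 0,"ax": 0,"ay": 0,"az": 0,"fingers": 0},{"dx": -30,"dy": 0,"dz": 0,"ax": 0,"ay": 0,"az": 0,"fingers": 0},{"dx": 0,"dy": 0,"dz": 0,"ax": 0,"ay": 0,"az": 0,"fingers": 0}])

```text
clock: 12.38
tool_pos: [0.6978, -0.1132, 0.2287]
orientation: [-45.1, 89.6, -1.5]
force: [-0.1, -0.1, -0.3]
opening: 0.0006
```

```bash
python3 - <<'E'
from h import *
T=ctrl.snapshot("top");S=ctrl.snapshot("side")
redcheck(T,S)
plan([.65,.35,.223],43.5)
cv2.imwrite("pics/c7.png",np.hstack([cv2.resize(s["image"][120:340,200:440],None,fx=1.6,fy=1.6) for s in(T,S)]))
E
```

```text
top red r 63.5 ang -146.76 ([340.58, 252.59], [330, 242, 22, 21, 332])
top yellow r 183.2 ang -147.55 ([364.32, 297.89], [354, 286, 22, 24, 303])
  red-yellow 0.790699771787672
side red r 69.3 ang -145.11 ([316.96, 260.15], [309, 252, 17, 17, 217])
side yellow r 187.8 ang -146.67 ([292.91, 304.53], [283, 296, 21, 18, 226])
  red-yellow 1.5515570088541608
pos [ 0.6962 -0.113   0.2248] zhead 43.53 J [   6.6   24.2    2.8   -0.   -68.5 -143. ] F [-0.48 -0.48 -1.12] clk 12.475 open 0.00037676106574251574
shift mm [  1.9 367.5 285.3] turn u [0.005 0.015 0.008]
```

View pics/c7.png

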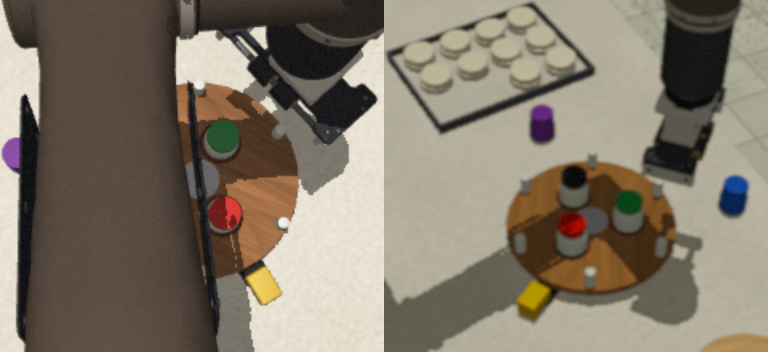

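send_rows(deltas=[{"dx": 0,"dy": 36,"dz": 28,"ax": 0,"ay": 0,"az": 0,"fingers": 0},{"dx": 0,"dy": 36,"dz": 28,"ax": 0,"ay": 0,"az": 0,"fingers": 0},{"dx": 0,"dy": 36,"dz": 28,"ax": 0,"ay": 0,"az": 0,"fingers": 0},{"dx": 0,"dy": 36,"dz": 28,"ax": 0,"ay": 0,"az": 0,"fingers": 0},{"dx": 0,"dy": 36,"dz": 28,"ax": 0,"ay": 0,"az": 0,"fingers": 0},{"dx": 0,"dy": 36,"dz": 28,"ax": 0,"ay": 0,"az": 0,"fingers": 0},{"dx": 0,"dy": 36,"dz": 28,"ax": 0,"ay": 0,"az": 0,"fingers": 0},{"dx": 0,"dy": 36,"dz": 28,"ax": 0,"ay": 0,"az": 0,"fingers": 0},{"dx": 0,"dy": 36,"dz": 28,"ax": 0,"ay": 0,"az": 0,"fingers": 0},{"dx": 0,"dy": 36,"dz": 28,"ax": 0,"ay": 0,"az": 0,"fingers": 0},{"dx": 0,"dy": 0,"dz": 0,"ax": 0,"ay": 0,"az": 0,"fingers": 0}])

```text
clock: 13.85
tool_pos: [0.6626, 0.3264, 0.2215]
orientation: [85.9, 88.0, 131.9]
force: [-0.5, -0.9, -0.3]
opening: 0.0002
```

```bash
python3 - <<'E'
from h import *
T=ctrl.snapshot("top");S=ctrl.snapshot("side")
np.set_printoptions(precision=4,suppress=True)
redcheck(T,S)
measure(T,S)
plan([.65,.35,.223],43.5)
x0,y0,x1,y1=250,160,400,320;a=cv2.resize(T["image"][y0:y1,x0:x1],None,fx=2.6,fy=2.6)
b=cv2.resize(S["image"][180:340,260:410],None,fx=2.6,fy=2.6);cv2.imwrite("pics/c8.png",np.hstack([a,b]))
E
```

```text
top red r 63.5 ang -146.83 ([340.56, 252.62], [331, 242, 21, 22, 332])
top yellow r 183.9 ang -147.50 ([364.53, 298.1], [354, 287, 22, 24, 295])
  red-yellow 0.6707552406565753
side red r 69.9 ang -145.23 ([316.82, 260.26], [309, 253, 17, 16, 207])
side yellow r 187.1 ang -146.45 ([293.28, 304.46], [284, 296, 19, 18, 205])
  red-yellow 1.2234169695276478
red top [ 0.5388 -0.055   0.096 ] side [ 0.5346 -0.0601  0.096 ] tri [ 0.5383 -0.0552  0.0891]
    r 33.2 ang -87.88
    r 38.4 ang -94.48
    r 33.3 ang -88.82
green top [ 0.6486 -0.0496  0.096 ] side [ 0.646  -0.0547  0.096 ] tri [ 0.6494 -0.05    0.0898]
    r 114.4 ang -14.02
    r 113.3 ang -16.81
    r 115.3 ang -14.10
black top [ 0.4657 -0.0976  0.096 ] side [0.5852 0.0351 0.096 ] tri [ 0.4915 -0.0889  0.2549]
    r 104.4 ang -133.52
    r 74.3 ang 50.17
    r 81.3 ang -124.55
yellow top [ 0.4369 -0.1191  0.036 ] side [ 0.4361 -0.1237  0.036 ] tri [ 0.4371 -0.12    0.0306]
    r 140.0 ang -136.01
    r 143.8 ang -134.93
    r 140.4 ang -135.68
C [ 0.5376 -0.0219] res [-59.2 -18.4 -17.7 -55.2]
[[0.6154, -0.0193], [0.5194, 0.0953], [0.5294, -0.141], [0.4559, -0.0257]] [   1.93   98.81  -93.96 -177.33]
pos [0.6628 0.3241 0.2222] zhead 45.86 J [  40.1   27.7    8.8   -2.1  -71.2 -173.6] F [-0.2   0.18  0.16] clk 13.95 open 0.0002105197284917739
shift mm [ 0.1 27.2  9.6] turn u [ 0.473  0.022 -0.395]
```

View pics/c8.png

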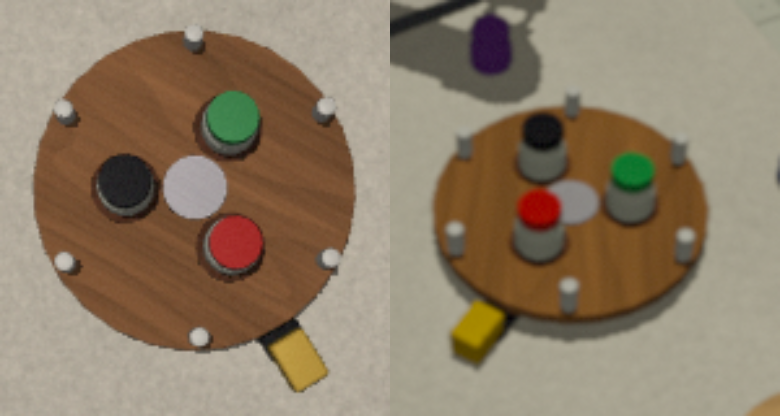

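```bash
python3 - <<'E'
from h import *
np.set_printoptions(precision=2,suppress=True)
T=ctrl.snapshot("top");S=ctrl.snapshot("side")
def disc(s):
    hsv=cv2.cvtColor(s["image"],cv2.COLOR_BGR2HSV);H,Sx,V=cv2.split(hsv);return H,Sx,V
H,Sx,V=disc(T)
for thr in(140,155,170,185):
    cand=[]
    m=((Sx<60)&(V>thr)).astype(np.uint8)
    # only ring area around disc center
    n,l,st,c=cv2.connectedComponentsWithStats(m)
    for i in range(1,n):
        if 6<=st[i][4]<60:
            p=onz(T,*c[i],.072)[:2]
            if .125<np.hypot(*(p-C0))<.149: cand.append(p)
    K=np.array(cand);print(thr,len(K))
    if len(K)==6:
        c=K.mean(0);a=np.degrees(np.arctan2(*(K-c).T[::-1]));print(" C",c*1e3,"r",np.hypot(*(K-c).T)*1e3,"phase",np.sort(a%60), "mean",np.mean(a%60 if np.ptp(a%60)<30 else (a+30)%60-30))
# yellow orientation and centre, hub, lids, in several thresholds
def blobpts(s,mask,z,roi):
    x0,y0,x1,y1=roi;M=np.zeros(mask.shape,np.uint8);M[y0:y1,x0:x1]=mask[y0:y1,x0:x1]
    n,l,st,c=cv2.connectedComponentsWithStats(M);i=1+np.argmax(st[1:,4]);ys,xs=np.nonzero(l==i)
    return np.array([onz(s,x,y,z)[:2]*1e3 for x,y in zip(xs,ys)],np.float32)
for s,nm in((T,"top"),(S,"side")):
    H,Sx,V=disc(s)
    for vt in(100,130,150,170):
        P=blobpts(s,(H>15)&(H<32)&(Sx>140)&(V>vt),.036,(345,283,385,315) if nm=="top" else (280,290,305,325))
        r=cv2.minAreaRect(P);print(nm,"yellow V>",vt,len(P),np.array(r[0]),np.array(r[1]),r[2],"cent",P.mean(0))
    for lab,m in(("red",((H<8)|(H>172))&(Sx>150)),("green",(H>50)&(H<85)&(Sx>120))):
      for vt in(60,110,140,160):
        try:
          P=blobpts(s,m&(V>vt),.096,ROI[nm]);cc,rr=cv2.minEnclosingCircle(P);print(nm,lab,vt,len(P),"encl",np.array(cc),rr,"cent",P.mean(0))
        except Exception as e: print(e)
H,Sx,V=disc(T)
P=blobpts(T,(Sx<40)&(V>120),.04,(305,215,345,250));print("hub",cv2.minEnclosingCircle(P),P.mean(0),len(P))
E
```

```text
140 2
155 2
170 3
185 6
 C [592.52 -19.15] r [136.5  136.36 136.31 136.05 135.96 136.49] phase [2.24 2.32 2.32 2.38 2.41 2.44] mean 2.352302319723293
top yellow V> 100 297 [ 436.89 -119.29] [48.31 34.34] 33.06497573852539 cent [ 436.87 -119.26]
top yellow V> 130 293 [ 437.05 -119.59] [48.03 33.92] 32.2978401184082 cent [ 436.85 -119.43]
top yellow V> 150 268 [ 437.27 -119.5 ] [45.85 32.36] 32.29429244995117 cent [ 437.3  -119.42]
top yellow V> 170 232 [ 436.81 -119.53] [43.49 29.47] 32.28903579711914 cent [ 436.86 -119.48]
top red 60 330 encl [538.59 -55.19] 23.47054672241211 cent [538.77 -55.16]
top red 110 316 encl [539.1  -54.75] 22.833723068237305 cent [538.68 -54.64]
top red 140 301 encl [538.56 -54.24] 22.159208297729492 cent [538.51 -54.27]
top red 160 289 encl [538.87 -54.21] 21.84894371032715 cent [538.62 -54.15]
top green 60 305 encl [648.71 -49.79] 22.672163009643555 cent [648.52 -49.65]
top green 110 288 encl [649.49 -49.88] 21.941301345825195 cent [649.45 -49.66]
attempt to get argmax of an empty sequence
attempt to get argmax of an empty sequence
side yellow V> 100 216 [ 436.08 -123.95] [51.72 35.08] 35.49802017211914 cent [ 435.9  -123.89]
side yellow V> 130 188 [ 435.57 -122.3 ] [47.1 33.3] 32.988006591796875 cent [ 435.79 -122.51]
side yellow V> 150 161 [ 435.84 -121.55] [43.11 30.09] 33.0066032409668 cent [ 435.8  -121.51]Traceback (most recent call last):
  File "<stdin>", line 27, in <module>
  File "<stdin>", line 22, in blobpts
    return _wrapfunc(a, 'argmax', axis=axis, out=out, **kwds)
    return bound(*args, **kwds)
ValueError: attempt to get argmax of an empty sequence
```

send_rows(deltas=[{"dx": 0,"dy": 0,"dz": 0,"ax": -1.5,"ay": 0,"az": 0,"fingers": 0},{"dx": 0,"dy": 0,"dz": 0,"ax": -1.5,"ay": 0,"az": 0,"fingers": 0},{"dx": 0,"dy": 0,"dz": 0,"ax": -1.5,"ay": 0,"az": 0,"fingers": 0},{"dx": 0,"dy": 0,"dz": 0,"ax": 0,"ay": 0,"az": 0,"fingers": 0},{"dx": 0,"dy": 0,"dz": 0,"ax": 0,"ay": 0,"az": 0,"fingers": 0}])

```text
clock: 14.68
tool_pos: [0.6634, 0.3237, 0.2236]
orientation: [59.5, 88.0, 127.7]
force: [0.2, 0.1, -0.3]
opening: 0.0007
```

```bash
python3 - <<'E'
from h import *
T=ctrl.snapshot("top");S=ctrl.snapshot("side")
C0[:]=[.5923,-.0195]
redcheck(T,S); o=ctrl.get_obs();print(np.round(o["joint_pos"],1),np.round(o["qvel"],1),o["tool_pos"],o["force"],o["clock"])
cv2.imwrite("pics/d1.png",T["image"])
E
```

```text
top red r 64.3 ang -146.36 ([340.59, 252.65], [331, 242, 21, 22, 331])
top yellow r 184.7 ang -147.32 ([364.57, 298.12], [354, 287, 22, 23, 294])
  red-yellow 0.9636981503216759
side red r 70.6 ang -144.89 ([316.78, 260.27], [309, 252, 16, 17, 206])
side yellow r 187.5 ang -146.37 ([293.26, 304.34], [284, 296, 19, 18, 204])
  red-yellow 1.4795125281165724
[  40.1   27.6    8.9   -2.1  -71.2 -151.2] [ 0.2  0.2  0.1 -0.1  0.1  0.5] [0.66340221 0.3239976  0.22345218] [-0.45189035  0.49740743 -0.40361862] 14.775
```

View pics/d1.png

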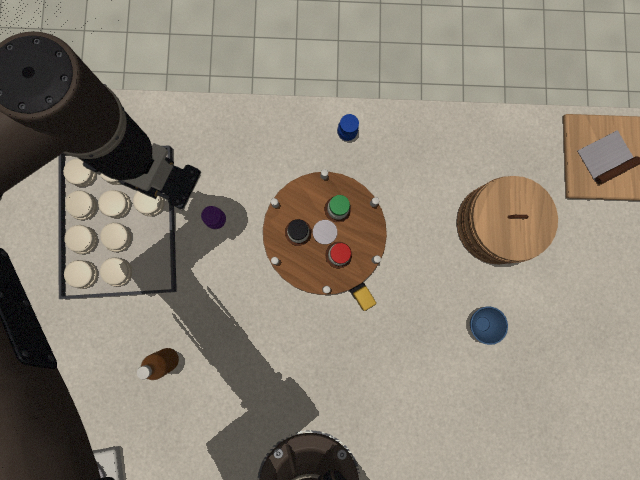

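```bash
python3 -c "
from plant import ctrl
print(ctrl.close_job())"
```

```text
the job is handed in; nothing more can be done
None
```

The red-lidded jar now stands at the front, in line with the yellow pointer to within about 1°. The job was handed in at about 14.8 s of the allowed 72 s.

- **What I did:** I shut the fingers and pushed one rim knob clockwise, turning the disc about 145°, with measured forces of about 2 N or less. I then backed off, lifted clear and parked the arm to the robot's left, above the tray, touching nothing. The jars, steamer, bottle, bowl and tray were not touched.
- **Last checks, top view:** With thresholds that exclude the lid's side, the red jar stood at about -147.0° and 64 mm from the axis. The knob pattern, if the jar sits midway between two knobs as it appeared to at the start, gives -147.7°. The pointer is at -147.2° to -147.7° and 185 mm. All three jars are standing in place.
- **Checks that disagreed:** With a looser colour mask, the top view put the jar 0.7–1.0° off and the side view 1.2–1.5° off. I put this down to the lid's visible side shifting the mask: the side view also read 70 mm from the axis instead of 64 mm. I made no further correction.
- **Wrist joint near its limit:** While parking, the last joint came to -173.6°, against its limit of -173.66°. I turned it back to -151° before handing in. I saw no sign that it passed the limit, but the margin was very small.

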